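# Stack the empty wash-up tote crosswise on the full one

### The arm

A 6-joint arm with a two-finger parallel gripper is mounted at the origin on the work surface. World frame = base frame: x ahead of the robot, y to its left, z up, the work surface at z = 0. Lengths are in mm, angles in degrees, forces in N, time in s.
With the tool pointing down it reaches from about 350 to 850 mm from the base axis. Payload 8.1 kg.
Tool frame: the origin (TCP) lies at the centre of the arm's flange, where the gripper is bolted on; the fingertips stand 173 mm ahead of it and the grasp point (between the pads) lies 155 mm ahead of it; z points along the fingers, y is the line along which they close (so a half turn about z gives the same grasp; the last joint's range is limited). The gripper opens to 85 mm and grips with 20 to 120 N. Pads are 22 mm wide; open, the fingers measure 114 mm over their backs; the gripper's body (76 mm by 85 mm) begins 54 mm behind the grasp point. The pads swing forward as they close: fully open they stand 13 mm farther back than shut.
Start: joints at [-74.278, 7.471, 85.268, -0, 87.261, -4.893], TCP at [211.273, -561.579, 404.692] pointing down, gripper open.
Joint ranges: [-169.43, 169.43], [-51.17, 129.36], [1.28, 143.12], [-76.62, 256.62], [0, 156.53], [-152.29, 152.29]. Speed limits (degrees/s): [136.94, 136.94, 159.86, 180, 180, 180].

### API

Orientations are given as [roll, pitch, yaw] about the fixed x, y, z axes, in that order (R = Rz(yaw) Ry(pitch) Rx(roll)).
In Python, from bench import * gives the robot as it stands.
- The arm moves only by the shell command python3 -m jog 'ROWS' [FORCE]. ROWS is text: rows parted by semicolons, each of 7 numbers parted by spaces: the shift along the tool's x, y, z scaled (see below), then the turn, a rotation vector about the tool's x, y, z scaled (see below), then the closure, from -1 (fully open) to 1 (shut). In form: tx ty tz wx wy wz hand; .... A call has 1 to 5 rows; each row shifts and turns the commanded pose from where the row before left it, along the tool's axes as they then stand; what a row does not reach is not made up. The controller multiplies each number of a shift by 0.1 m and each number of a turn by 60 degrees. A row lasts 1/8 s, in which the tool goes at most 62.5 mm and 10.7 degrees, less where a joint would pass 70% of its speed; a pose out of reach is approached as far as the arm can. A call with a number of a shift or a turn outside -1 to 1 is refused whole. A call with a gripper value outside its range is refused whole. The fingers move at their own pace and stop on an object; FORCE is the grip in N (left out, the last holds). Time passes only in rows, so rows that do not move let the fingers close. It gives the time, the measured TCP pose, the force, the opening and the grip force at its end, in the units of the state.
- sense(): the state, without advancing time (a new reading comes with each control period).
- snapshot(name): name is "scene" or "top"; returns a dict with "img" (420x560x3 uint8, red, green, blue), "fx", "fy", "cx", "cy" (pixels), "extrinsics" (4x4, takes a point from camera to world coordinates). Camera axes: x right, y down, z forward; pixel columns grow to the right and rows downward; lengths in mm; the calibration is good to about 2 mm. A picture is of the moment at which its call begins. There is no depth.
- hand_in(): hands the job in; it is judged then, once.
The state is a dict: "time": time; "joint_pos": joint angles; "qd": joint speeds; "joint_efforts": joint torques, N m; "tool_pos": TCP position; "tcp_rot": TCP orientation; "ft_force": force on the tool from outside, world axes, zero at the start; "wrist_torque": the same for the moment, N m; "finger_gap": finger opening in mm; "grip_force": force on a finger pad.
Only numpy, scipy, OpenCV 4.12 (cv2) and the standard library are available. Lean on these libraries where they do the work, as an engineer would, in place of code of your own. Each camera call takes 0.05 s, during which the arm holds its last target. There are 200 camera calls.

### The job

Put the empty notched tote on top of the one that holds the katori and jar, turned a quarter turn to it, so that its runners rest on the unbroken rims and it stacks instead of nesting down onto the things inside. Set it down gently (do not drop it), square, level and centred over the lower tote, leave the lower tote where it stands, and let go.

Things in the scene. Friction and masses are not known exactly. Their poses are not given: they have to be found in the camera images.
- tote_center (a point): Empty tote to move: square ivory plastic, open top, rim 198x198 mm, 66 high, 0.35 kg. Two runners under its floor, along its y axis at x=-55 and +55 mm, 14 wide, 10 high, 232 long, stick out 17 mm past the y sides. The two y-side rims have notches (34 wide, 26 deep) above the runners; the x-side rims are unbroken. Same after a half turn. Point: centre, 33 mm above its underside; z up.
- tote_grip (a point): Middle of the top edge of the empty tote's partition, 48 mm above the tote's underside, over its centre; axes as the tote's. The partition is 10 mm thick, stands at x=0 and runs along y from wall to wall; the floor is 34 mm below this point. Pinch it from above, fingers closing along x; 75 mm free on each side.
- base_tote: Full tote, loose on the plinth, holding a 62 mm steel katori and a small glass jar, both below its rim. Same shape, size, notches and axes as the empty tote. Origin: centre of its underside, z up. (A plain tub of the same plastic, with no runners or notches, is not part of the job.)
- base_rim (a point): Centre of the full tote's mouth at rim height, 66 mm above its underside; axes as that tote's. With runners crosswise (a quarter turn either way) the empty tote's underside rests at this height on the unbroken x-side rims; with runners parallel it would sink up to 26 mm into the notches.

How it is judged:
By the outcome, as a careful person would: the job done as asked, in the order asked, and still so for the second after the job is handed in, with the robot touching nothing.
It also fails if it takes over 38 s, if anything falls off the work surface, if the arm or the gripper's body presses on something with over 40 N, if the wrist force passes 120 N, or if a joint passes its speed limit or range.

## Working session

There is one attempt and no reset: what is moved stays moved. The work goes in short steps, Python scripts to look and compute and a shell command to move; the robot and the scene stay as the last step left them, time stands still between calls to the robot, and variables do not carry over. Pictures are saved under pics/ and viewed, at most 10 in all, crops included, and the job is handed in when it is done.

```bash
mkdir -p pics; ls; python3 - <<'E'
from bench import *
import cv2,numpy as np
for n in("scene","top"):
    s=snapshot(n);cv2.imwrite(f"pics/{n}0.png",s["img"][:,:,::-1]);print(n,s["fx"],s["fy"],s["cx"],s["cy"]);print(np.round(s["extrinsics"],4))
s=sense();print(s)
E
```

```text
pics
scene 461.8011727117017 461.8011727117017 281.01395975937385 213.68170055008076
[[-8.803000e-01  2.715000e-01 -3.891000e-01  9.331394e+02]
 [ 4.744000e-01  4.861000e-01 -7.339000e-01  7.052724e+02]
 [-1.010000e-02 -8.306000e-01 -5.567000e-01  5.936860e+02]
 [ 0.000000e+00  0.000000e+00  0.000000e+00  1.000000e+00]]
top 490.9220344971766 490.9220344971766 285.878728821752 205.94712949315527
[[-6.160000e-02 -9.732000e-01  2.216000e-01  3.724525e+02]
 [-9.981000e-01  6.010000e-02 -1.340000e-02  1.340570e+01]
 [-2.000000e-04 -2.220000e-01 -9.750000e-01  8.151924e+02]
 [ 0.000000e+00  0.000000e+00  0.000000e+00  1.000000e+00]]
{'time': 0.1, 'joint_pos': array([-7.42789084e+01,  7.50863995e+00,  8.53230898e+01,  1.05957616e-03,
        8.72634950e+01, -4.89489821e+00]), 'qd': array([ 0.02093603, -0.04678151, -0.12675685,  0.08356805,  0.01793184,
        0.01688802]), 'joint_efforts': array([ 2.58520071e-03, -5.70951533e+01, -5.01942158e+01, -9.90558351e-05,
        8.18418892e-03,  2.89699426e-05]), 'tool_pos': array([ 211.20944928, -561.3666887 ,  403.7709523 ]), 'tcp_rot': array([-1.79905213e+02, -9.17977527e-03,  2.06159307e+01]), 'ft_force': array([ 0.78888435, -0.91742784, -0.38583243]), 'wrist_torque': array([-0.04576265,  0.05819132, -0.01821863]), 'grip_force': 0.0, 'finger_gap': 85.43912383573061}
```

View pics/scene0.png

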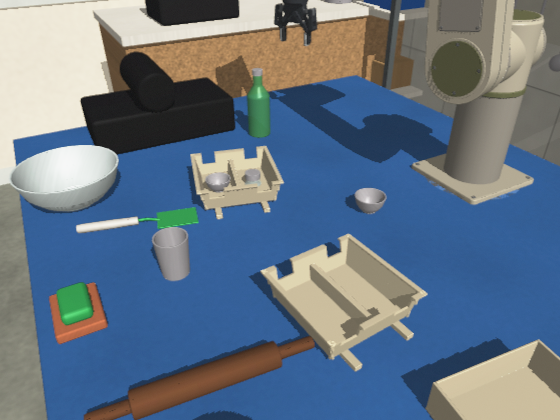

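View pics/top0.png

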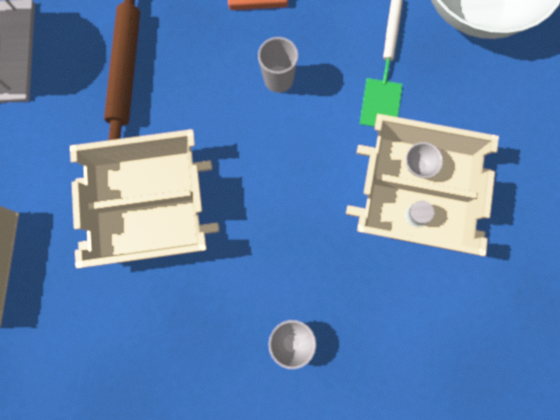

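The full tote is at about (430,186) in top and (237,180) in scene. The empty one is at (138,198) in top and (343,297) in scene. Next, enlarged crops to get the corners.

```bash
python3 - <<'E'
import cv2,numpy as np
t=cv2.imread("pics/top0.png");s=cv2.imread("pics/scene0.png")
def c(i,x,y,w,h,W,H):
    o=cv2.resize(i[y:y+h,x:x+w],(W,H),interpolation=cv2.INTER_CUBIC)
    for k in range(0,w,20): cv2.putText(o,str(x+k),(k*W//w,8),0,.3,(0,0,255),1);cv2.line(o,(k*W//w,0),(k*W//w,H),(0,0,255),1) if 0 else cv2.line(o,(k*W//w,10),(k*W//w,16),(0,0,255),1)
    for k in range(0,h,20): cv2.putText(o,str(y+k),(0,k*H//h+4),0,.3,(0,0,255),1)
    return o
cv2.imwrite("pics/a.png",np.hstack([c(t,65,125,160,150,400,375),c(t,345,105,160,150,400,375)]))
cv2.imwrite("pics/b.png",np.hstack([c(s,255,230,180,140,400,311),c(s,180,140,120,93,400,311)]))
E
```

```text
(no output)
```

View pics/a.png

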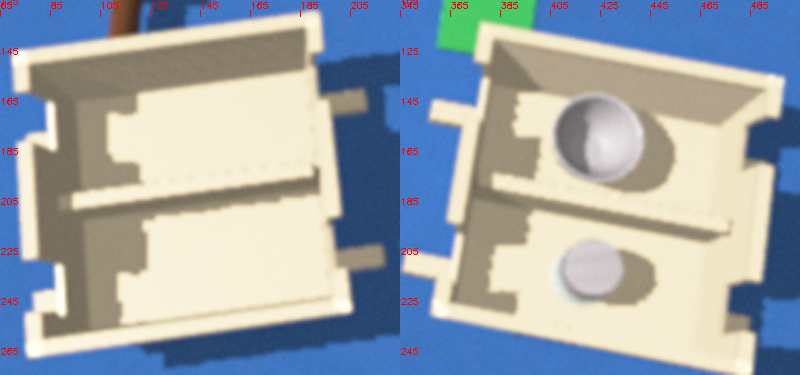

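View pics/b.png

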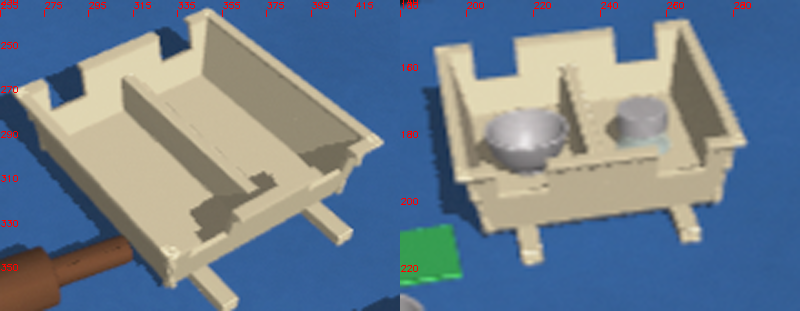

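Corners are readable in both views, for example empty top-left (70,147) in top and full top-left (377,114) in top. Next I triangulate them.

```bash
cat > h.py <<'E'
import numpy as np
from itertools import permutations
K={"scene":(461.80,281.014,213.682),"top":(490.922,285.879,205.947)}
E={}
def load():
    from bench import snapshot
    for n in K: E[n]=np.array(snapshot(n)["extrinsics"])
def ray(n,p):
    f,cx,cy=K[n];d=E[n][:3,:3]@[(p[0]-cx)/f,(p[1]-cy)/f,1];return E[n][:3,3],d/np.linalg.norm(d)
def plane(n,p,z):
    o,d=ray(n,p);return o+d*(z-o[2])/d[2]
def tri(a,b):
    (o,d),(q,e)=ray("top",a),ray("scene",b)
    s=np.linalg.lstsq(np.c_[d,-e],q-o,rcond=None)[0];u,v=o+s[0]*d,q+s[1]*e
    return (u+v)/2,np.linalg.norm(u-v)
def square(P):
    P=np.array(P);c=P.mean(0);v=P-c;a=np.degrees(np.arctan2(v[:,1],v[:,0]))
    b=a[0]+np.degrees(np.angle(np.exp(1j*np.radians(a-a[0]-90*np.array([0,-1,-2,-3]))).mean())) # clockwise order
    return c,b,np.linalg.norm(P-np.roll(P,-1,0),axis=1)
E
python3 - <<'E'
from h import *
load()
T={"empty":[(69.8,146.6),(192.6,130.2),(205.4,249),(75.8,267.4)],"full":[(377,113.8),(498.2,136.2),(485.8,254.6),(357.8,229)]}
S={"empty":[(261.3,271.4),(348.6,234.5),(426.9,293),(331.5,358.3)],"full":[(190.2,154.1),(265.8,146),(283.8,182.3),(197.1,194.3)]}
for n in T:
    best=min((sum(tri(a,b)[1] for a,b in zip(T[n],p)),p) for p in permutations(S[n]))[1]
    r=[tri(a,b) for a,b in zip(T[n],best)];P=np.array([x[0] for x in r])
    print(n,np.round(P,1).tolist(),[round(x[1],1) for x in r],best)
    c=P.mean(0);print("tri centre",c)
    for z in (66,c[2],):
        Q=[plane("top",a,z)[:2] for a in T[n]];v=[Q[1]-Q[0],Q[2]-Q[1],Q[3]-Q[2],Q[0]-Q[3]]
        print(z,np.mean(Q,0),[np.linalg.norm(x) for x in v],[np.degrees(np.arctan2(x[1],x[0])) for x in v])
E
```

```text
empty [[667.5, 352.1, 49.4], [678.3, 147.3, 63.1], [482.6, 131.6, 62.3], [466.6, 328.6, 65.2]] [np.float64(2.0), np.float64(1.5), np.float64(1.6), np.float64(0.5)] ((331.5, 358.3), (261.3, 271.4), (348.6, 234.5), (426.9, 293))
tri centre [573.77688724 239.89888044  60.00966055]
66 [572.28282321 237.28739274] [np.float64(198.47795486304298), np.float64(195.76765418996635), np.float64(198.23434736794871), np.float64(195.91512354417705)] [np.float64(-85.41028587881178), np.float64(-175.362995794841), np.float64(94.63223540772715), np.float64(4.708228164506621)]
60.00966055167332 [573.88061191 239.07749025] [np.float64(200.06493075162365), np.float64(197.33295924955283), np.float64(199.81937543707886), np.float64(197.48160772871768)] [np.float64(-85.41028587881178), np.float64(-175.362995794841), np.float64(94.63223540772712), np.float64(4.70822816450661)]
full [[688.1, -155.2, 62.3], [636.8, -346.9, 64.9], [446.4, -297.4, 63.7], [497.8, -104.8, 64.5]] [np.float64(2.7), np.float64(1.2), np.float64(3.5), np.float64(4.3)] ((197.1, 194.3), (190.2, 154.1), (265.8, 146), (283.8, 182.3))
tri centre [ 567.27175084 -226.05566638   63.86857709]
66 [ 567.91348555 -226.33694475] [np.float64(198.2467892669378), np.float64(195.6619610150296), np.float64(198.62017626335088), np.float64(194.7837522889181)] [np.float64(-104.8282591772052), np.float64(165.4446208098428), np.float64(74.91881151403543), np.float64(-14.663412467435743)]
63.868577088509 [ 568.46956422 -227.01900304] [np.float64(198.81079356241443), np.float64(196.2186115760898), np.float64(199.18524283010382), np.float64(195.3379043807942)] [np.float64(-104.82825917720523), np.float64(165.4446208098428), np.float64(74.91881151403543), np.float64(-14.663412467435746)]
```

```bash
python3 - <<'E'
from h import *
load()
b=plane("scene",(259,134),0);print("bottle",b)
o,d=ray("scene",(257,70))
h=b[:2]-o[:2];s=h@d[:2]/(d[:2]@d[:2]);print("top z",(o+s*d))
E
```

```text
bottle [ 366.64721035 -503.003391      0.        ]
top z [ 365.2686593  -502.35514581  198.44847073]
```

```bash
R="" ; python3 -m jog '.413 -.414 0 0 0 0 -1;.413 -.414 0 0 0 0 -1;.413 -.414 0 0 0 0 -1;.413 -.414 0 0 0 0 -1;.413 -.414 0 0 0 0 -1' 40; python3 -m jog '.413 -.414 0 0 0 0 -1;.413 -.414 0 0 0 0 -1;.413 -.414 0 0 0 0 -1;.413 -.414 0 0 0 0 -1;.413 -.414 0 0 0 0 -1';python3 -m jog '.413 -.414 0 0 0 0 -1;.413 -.414 0 0 0 0 -1;.413 -.414 0 0 0 0 -1;.413 -.414 0 0 0 0 -1;.413 -.414 0 0 0 0 -1'; python3 -m jog '0 0 0.1 0 0 -.154 -1;0 0 0.1 0 0 -.154 -1;0 0 0.1 0 0 -.154 -1;0 0 0.1 0 0 -.154 -1;0 0 0.1 0 0 -.154 -1';python3 -m jog '0 0 0.1 0 0 -.154 -1;0 0 0.1 0 0 -.154 -1;0 0 0.1 0 0 -.154 -1;0 0 0 0 0 0 -1;0 0 0 0 0 0 -1'
```

```text
time: 0.92
tool_pos: [332.0, -293.4, 404.8]
tcp_rot: [180.0, -0.0, 20.6]
ft_force: [0.8, -1.2, -0.4]
finger_gap: 85.5
grip_force: 0.0
time: 1.55
tool_pos: [452.4, -26.7, 405.0]
tcp_rot: [180.0, -0.1, 20.6]
ft_force: [1.0, 0.1, -0.4]
finger_gap: 85.4
grip_force: 0.0
time: 2.17
tool_pos: [573.0, 239.7, 404.7]
tcp_rot: [180.0, -0.0, 20.6]
ft_force: [0.7, -0.3, 1.4]
finger_gap: 85.5
grip_force: 0.0
time: 2.8
tool_pos: [572.4, 237.8, 354.2]
tcp_rot: [-180.0, 0.0, 67.1]
ft_force: [-0.4, -0.3, 0.4]
finger_gap: 85.5
grip_force: 0.0
time: 3.42
tool_pos: [572.6, 237.8, 325.1]
tcp_rot: [180.0, -0.0, 94.3]
ft_force: [-0.2, -0.5, 0.0]
finger_gap: 85.4
grip_force: 0.0
```

```bash
python3 -m jog '0 0 .4 0 0 -.006 -1;0 0 .4 0 0 0 -1;0 0 .3 0 0 0 -1;0 0 .2 0 0 0 -1;0 0 0 0 0 0 -1' 60; python3 - <<'E'
from bench import *
import cv2
print(sense()["ft_force"])
s=snapshot("top")["img"][:,:,::-1];c=snapshot("scene")["img"][:,:,::-1]
cv2.imwrite("pics/g1.png",cv2.hconcat([cv2.resize(s[100:290,40:240],(400,380)),cv2.resize(c[200:390,240:440],(400,380))]))
E
```

```text
time: 4.05
tool_pos: [571.9, 237.6, 193.4]
tcp_rot: [-179.9, 0.0, 94.8]
ft_force: [0.6, 0.6, 1.0]
finger_gap: 85.6
grip_force: 0.0
[0.5814555  0.55046226 1.04762301]
```

View pics/g1.png

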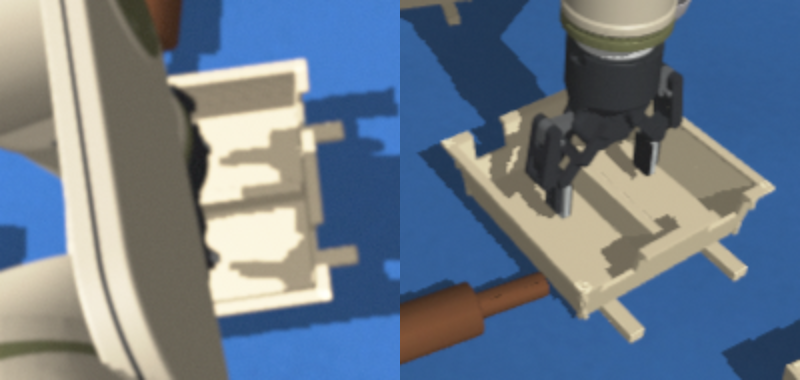

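The fingers straddle the partition, with tips at about (560,205) and (648,165) in the right-hand crop. I'll close and lift.

```bash
python3 -m jog '0 0 0 0 0 0 1;0 0 0 0 0 0 1;0 0 0 0 0 0 1;0 0 0 0 0 0 1;0 0 0 0 0 0 1' 60;python3 -m jog '0 0 0 0 0 0 1;0 0 0 0 0 0 1;0 0 0 0 0 0 1;0 0 0 0 0 0 1;0 0 0 0 0 0 1'
```

```text
time: 4.78
tool_pos: [572.7, 237.8, 195.2]
tcp_rot: [180.0, -0.0, 94.9]
ft_force: [-0.0, 0.7, 3.0]
finger_gap: 8.8
grip_force: 59.7
time: 5.4
tool_pos: [572.7, 237.8, 195.1]
tcp_rot: [180.0, -0.0, 94.9]
ft_force: [0.5, 0.5, 6.0]
finger_gap: 8.9
grip_force: 59.8
```

```bash
python3 -m jog '0 0 -.1 0 0 0 1;0 0 -.2 0 0 0 1;0 0 -.4 0 0 0 1;0 0 -.4 0 0 0 1;0 0 -.4 0 0 0 1';python3 -m jog '0 0 0 0 0 0 1;0 0 0 0 0 0 1'
```

```text
time: 6.02
tool_pos: [572.1, 237.7, 347.0]
tcp_rot: [180.0, -0.0, 94.9]
ft_force: [1.1, 0.7, -3.5]
finger_gap: 8.8
grip_force: 58.8
time: 6.28
tool_pos: [572.0, 237.7, 343.9]
tcp_rot: [-179.9, 0.0, 94.9]
ft_force: [-0.4, -0.2, -4.2]
finger_gap: 8.7
grip_force: 58.9
```

```bash
python3 -m jog '-.26 -.025 0 0 0 0 1;-.462 -.044 0 0 0 0 1;-.462 -.044 0 0 0 0 1;-.462 -.044 0 0 0 0 1;-.462 -.044 0 0 0 0 1';python3 -m jog '-.462 -.044 0 0 0 0 1;-.462 -.044 0 0 0 0 1;-.462 -.044 0 0 0 0 1;-.462 -.044 0 0 0 0 1;-.462 -.044 0 0 0 0 1';python3 -m jog '-.202 -.019 0 0 0 0 1;0 0 0 0 0 -.1 1;0 0 0 0 0 -.146 1;0 0 0 0 0 -.146 1;0 0 0 0 0 -.146 1';python3 -m jog '0 0 0 0 0 -.146 1;0 0 0 0 0 -.146 1;0 0 0 0 0 -.146 1;0 0 0 0 0 -.146 1;0 0 0 0 0 -.05 1';python3 -m jog '0 0 0 0 0 0 1;0 0 0 0 0 0 1';  python3 - <<'E'
from bench import *
import cv2
s=snapshot("top")["img"][:,:,::-1];c=snapshot("scene")["img"][:,:,::-1]
cv2.imwrite("pics/t2.png",s);cv2.imwrite("pics/s2.png",c)
cv2.imwrite("pics/c2.png",cv2.hconcat([cv2.resize(s[80:290,330:540],(400,400)),cv2.resize(c[90:240,160:310],(400,400))]))
E
```

```text
time: 6.9
tool_pos: [569.3, 24.7, 341.9]
tcp_rot: [-179.7, -0.0, 94.9]
ft_force: [0.6, 0.2, -3.7]
finger_gap: 9.1
grip_force: 58.9
time: 7.52
tool_pos: [567.2, -207.2, 341.8]
tcp_rot: [-179.8, -0.1, 94.9]
ft_force: [0.2, 0.7, -3.4]
finger_gap: 9.0
grip_force: 58.9
time: 8.15
tool_pos: [567.6, -225.4, 342.5]
tcp_rot: [-179.9, -0.2, 127.5]
ft_force: [-0.4, 0.5, -3.6]
finger_gap: 8.6
grip_force: 58.9
time: 8.78
tool_pos: [567.7, -225.4, 342.6]
tcp_rot: [179.9, -0.2, 165.4]
ft_force: [0.7, 0.2, -3.9]
finger_gap: 9.1
grip_force: 58.9
time: 9.02
tool_pos: [567.9, -225.9, 343.7]
tcp_rot: [180.0, -0.1, 165.2]
ft_force: [0.8, -0.3, -4.3]
finger_gap: 8.9
grip_force: 58.9
```

View pics/c2.png

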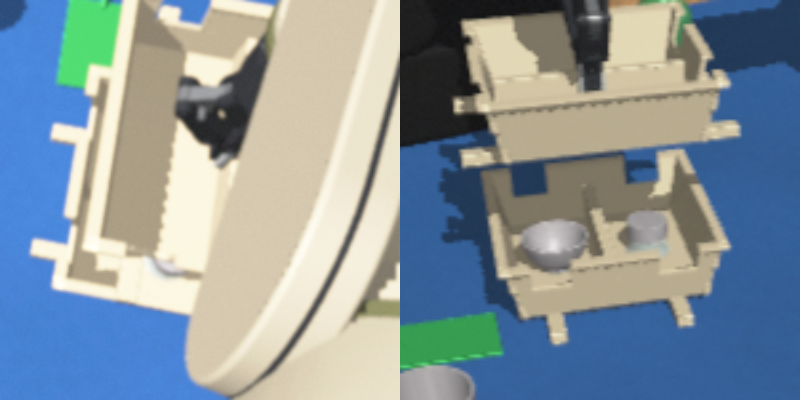

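Upper tote is turned a quarter turn, runners sideways, and hovers over the lower one; it looks level. I'll descend to just above contact and check the fit.

```bash
python3 -m jog '0 0 .3 0 0 0 1;0 0 .25 0 0 0 1;0 0 .15 0 0 0 1;0 0 0 0 0 0 1;0 0 0 0 0 0 1'; python3 - <<'E'
from bench import *
import cv2
s=snapshot("top")["img"][:,:,::-1];c=snapshot("scene")["img"][:,:,::-1]
cv2.imwrite("pics/t3.png",s);cv2.imwrite("pics/s3.png",c)
def g(o,x,y,k):
    for i in range(0,400,50):
        cv2.putText(o,str(int(x+i/k)),(i,9),0,.3,(0,0,255),1);cv2.putText(o,str(int(y+i/k)),(0,i+4),0,.3,(0,0,255),1)
    return o
a=g(cv2.resize(s[90:250,340:500],(400,400),interpolation=2),340,90,2.5);b=g(cv2.resize(c[115:228,177:290],(400,400),interpolation=2),177,115,400/113)
cv2.imwrite("pics/c3.png",cv2.hconcat([a,b]))
E
```

```text
time: 9.75
tool_pos: [568.5, -226.5, 276.0]
tcp_rot: [-180.0, 0.1, 165.2]
ft_force: [0.3, -0.2, -3.9]
finger_gap: 9.1
grip_force: 58.8
```

View pics/c3.png

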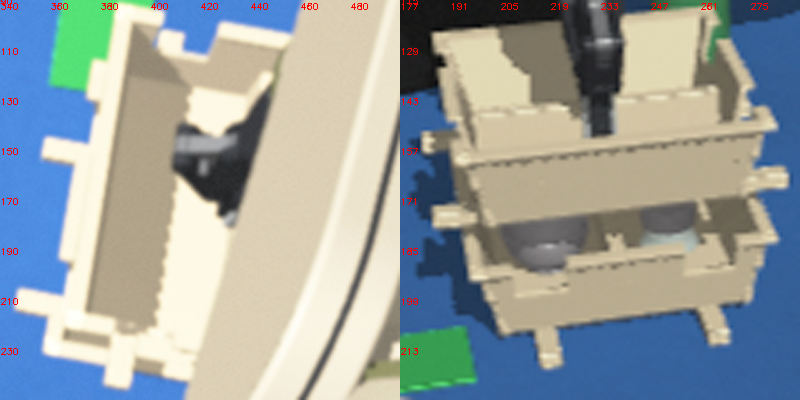

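```bash
python3 - <<'E'
from h import *
load()
def q(P,z):
    Q=np.array([plane("scene",p,z)[:2] for p in P]);print(np.round(Q,1).tolist(),Q.mean(0),[round(float(np.linalg.norm(x)),1) for x in np.roll(Q,-1,0)-Q],[round(float(np.degrees(np.arctan2(x[1],x[0]))),1) for x in np.roll(Q,-1,0)-Q])
q([(186,124),(265.1,117.8),(283.2,150.3),(193.9,160.8)],147)
q([(190.2,154.1),(265.8,146),(283.8,182.3),(197.1,194.3)],66)
for z,p in((147,(390,94)),(147,(364,227)),(66,(377,113.8)),(66,(357.8,229))):print(plane("top",p,z)[:2])
E
```

```text
[[637.0, -346.2], [450.1, -285.1], [498.8, -100.2], [686.2, -148.9]] [ 568.02126135 -220.075911  ] [196.7, 191.2, 193.6, 203.3] [161.9, 75.3, -14.6, -104.0]
[[637.1, -343.9], [447.6, -291.2], [497.7, -100.6], [689.0, -147.6]] [ 567.87452381 -220.81136769] [196.7, 197.1, 197.0, 203.1] [164.4, 75.3, -13.8, -104.8]
[ 683.56148867 -159.2234854 ]
[ 487.84947865 -101.75414484]
[ 687.73684877 -155.13475742]
[ 499.2972815  -105.82715515]
```

Seen from the scene camera, the centres of the two totes agree within about 1 mm. I'll lower slowly to contact.

```bash
python3 -m jog '0 0 .04 0 0 0 1;0 0 .04 0 0 0 1;0 0 .02 0 0 0 1;0 0 .01 0 0 0 1;0 0 0 0 0 0 1'; python3 -m jog '0 0 .01 0 0 0 1;0 0 .005 0 0 0 1;0 0 .005 0 0 0 1;0 0 0 0 0 0 1'
```

```text
time: 10.58
tool_pos: [568.0, -226.3, 263.6]
tcp_rot: [180.0, -0.0, 165.2]
ft_force: [0.1, -0.4, -4.7]
finger_gap: 8.9
grip_force: 58.8
time: 11.08
tool_pos: [568.0, -226.3, 261.7]
tcp_rot: [180.0, 0.0, 165.2]
ft_force: [0.5, 0.0, -3.9]
finger_gap: 9.1
grip_force: 58.8
```

```bash
python3 -m jog '0 0 .005 0 0 0 1;0 0 .003 0 0 0 1;0 0 0 0 0 0 1'; python3 -m jog '0 0 .005 0 0 0 1;0 0 .003 0 0 0 1;0 0 0 0 0 0 1'
```

```text
time: 11.45
tool_pos: [568.1, -226.3, 261.2]
tcp_rot: [-180.0, 0.0, 165.2]
ft_force: [-0.8, -0.1, -1.3]
finger_gap: 8.9
grip_force: 59.4
time: 11.82
tool_pos: [568.1, -226.3, 261.2]
tcp_rot: [-180.0, 0.0, 165.2]
ft_force: [-5.4, 2.0, 6.3]
finger_gap: 8.9
grip_force: 60.5
```

```bash
python3 -m jog '0 0 -.005 0 0 0 1;0 0 0 0 0 0 1' 20; python3 -m jog '0 0 0 0 0 0 0.6;0 0 0 0 0 0 0.3;0 0 0 0 0 0 0;0 0 0 0 0 0 0;0 0 0 0 0 0 0' ; python3 -m jog '0 0 -.1 0 0 0 0;0 0 -.3 0 0 0 0;0 0 -.4 0 0 0 0;0 0 -.4 0 0 0 0;0 0 -.4 0 0 0 0'; python3 -m jog '0 .4 0 0 0 0 0;0 .6 0 0 0 0 0;0 .6 0 0 0 0 0;0 .6 0 0 0 0 0;0 0 0 0 0 0 0'; python3 - <<'E'
from bench import *
import cv2
s=snapshot("top")["img"][:,:,::-1];c=snapshot("scene")["img"][:,:,::-1]
cv2.imwrite("pics/t4.png",s);cv2.imwrite("pics/s4.png",c)
def g(o,x,y,k):
    for i in range(0,400,50):
        cv2.putText(o,str(int(x+i/k)),(i,9),0,.3,(0,0,255),1);cv2.putText(o,str(int(y+i/k)),(0,i+4),0,.3,(0,0,255),1)
    return o
a=g(cv2.resize(s[90:250,340:500],(400,400),interpolation=2),340,90,2.5);b=g(cv2.resize(c[115:228,177:290],(400,400),interpolation=2),177,115,400/113)
cv2.imwrite("pics/c4.png",cv2.hconcat([a,b]))
E
```

```text
time: 12.08
tool_pos: [568.1, -226.3, 261.2]
tcp_rot: [-180.0, 0.0, 165.2]
ft_force: [-4.8, 2.1, 6.0]
finger_gap: 9.1
grip_force: 60.2
time: 12.7
tool_pos: [568.0, -226.3, 260.5]
tcp_rot: [180.0, -0.0, 165.2]
ft_force: [1.1, 0.0, -0.0]
finger_gap: 42.6
grip_force: 0.0
time: 13.32
tool_pos: [567.9, -226.2, 422.9]
tcp_rot: [-180.0, 0.1, 165.2]
ft_force: [0.0, -0.6, -0.1]
finger_gap: 42.8
grip_force: 0.0
time: 13.95
tool_pos: [624.6, -9.3, 421.4]
tcp_rot: [179.9, 0.0, 165.5]
ft_force: [-0.6, -1.4, 0.2]
finger_gap: 42.4
grip_force: 0.0
```

View pics/c4.png

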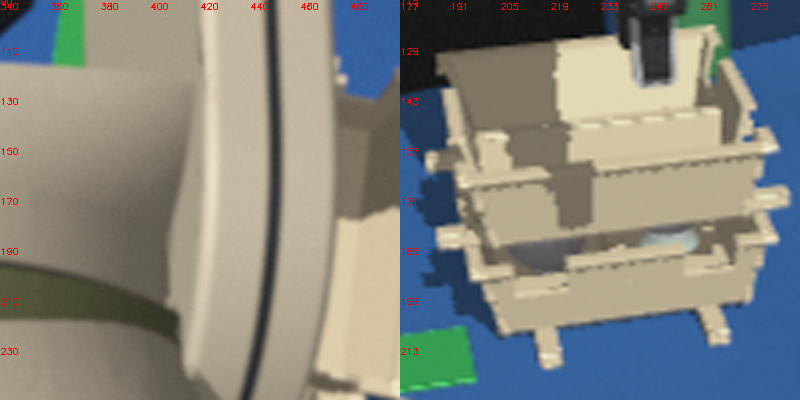

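The upper tote rests on the rims in the scene view, but the arm hides the top view. I'll move it aside and check the centring.

```bash
python3 -m jog '0 .6 0 0 0 0 0;0 .6 0 0 0 0 0;.2 .5 0 0 0 0 0;.4 .4 0 0 0 0 0;.4 .4 0 0 0 0 0'; python3 -m jog '.2 .2 0 0 0 0 0;0 0 0 0 0 0 0'; python3 - <<'E'
from bench import *
import cv2
s=snapshot("top")["img"][:,:,::-1];c=snapshot("scene")["img"][:,:,::-1]
cv2.imwrite("pics/t5.png",s);cv2.imwrite("pics/s5.png",c)
def g(o,x,y,k):
    for i in range(0,400,50):
        cv2.putText(o,str(int(x+i/k)),(i,9),0,.3,(0,0,255),1);cv2.putText(o,str(int(y+i/k)),(0,i+4),0,.3,(0,0,255),1)
    return o
a=g(cv2.resize(s[85:265,345:525],(400,400),interpolation=2),345,85,400/180);b=g(cv2.resize(c[115:228,177:290],(400,400),interpolation=2),177,115,400/113)
cv2.imwrite("pics/c5.png",cv2.hconcat([a,b]))
E
```

```text
time: 14.68
tool_pos: [591.1, 253.2, 420.8]
tcp_rot: [-180.0, 0.0, 165.1]
ft_force: [0.4, -0.1, 0.5]
finger_gap: 42.9
grip_force: 0.0
time: 14.92
tool_pos: [576.6, 278.3, 421.1]
tcp_rot: [180.0, 0.0, 165.3]
ft_force: [0.7, -0.3, 0.2]
finger_gap: 42.9
grip_force: 0.0
```

View pics/c5.png

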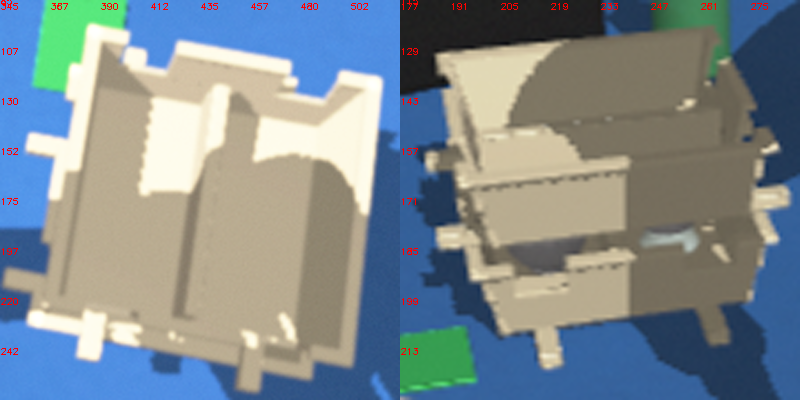

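```bash
python3 - <<'E'
from h import *
load()
a,b,c=[plane("top",p,132)[:2] for p in((384.2,95.8),(516.9,119.7),(503.4,249.7))]
print(a,b,c,(a+c)/2,[np.degrees(np.arctan2(*v[::-1])) for v in (b-a,c-b)],np.linalg.norm(b-a),np.linalg.norm(c-b))
import cv2
d=lambda n:cv2.imread(f"pics/{n}.png",0)
r0=d("s3")[190:225,190:260].astype(np.float32);r1=d("s4")[190:225,190:260].astype(np.float32);r00=d("scene0")[190:225,190:260].astype(np.float32)
print(cv2.phaseCorrelate(r0,r1),cv2.phaseCorrelate(r00,r1))
E
```

```text
[ 688.16936782 -154.07456748] [ 637.77397606 -346.88378019] [ 446.30254831 -295.81997697] [ 567.23595807 -224.94727223] [np.float64(-104.64795240211816), np.float64(165.0672541855735)] 199.28644714089378 198.16361836393773
((0.11705927435640717, 0.21320620281086988), 0.9904461033918239) ((0.119811143506098, 0.1738747889056853), 0.9999689399092285)
```

```bash
python3 -c "
from bench import *
print(hand_in())"
```

```text
the job is handed in; nothing more can be done
None
```

The empty tote is stacked crosswise on the full one, with its centre within about 1.5 mm and its angle within about half a degree. It looks level, the lower tote did not measurably move, the gripper has let go, and the job was handed in at about 15 s.

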